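# Make up two lamp-driver kits

## Task

Make up two kits: in the tray with the round board, put the large capacitor in the compartment diagonally across from the board and the heat sink and ring choke one each in the other two; in the tray with the strip board, put the small capacitor and the transformer one each in the two free compartments. Set every part down upright and flat on its compartment floor without dropping it, and let go. The white relay belongs to neither kit: leave it standing where it is.

Things in the scene. Friction and masses are not known exactly. Their poses are not given: they have to be found in the camera images.
- tray_round: Fixed blue tray 155 x 155 mm, origin centre of underside. Floor 3 thick; walls and dividers 5 thick, tops 10 mm up. Four compartments 70 x 70 mm inside, centres x +-37.5, y +-37.5 mm. A fixed round white LED board (54 mm across, top 7.5 mm up with LEDs) lies in the one at (-37.5, -37.5); (+37.5, +37.5) is diagonally across from it; the other three are empty.
- tray_strip: Fixed blue tray 155 x 155 mm, origin centre of underside. Floor 3 thick; walls and dividers 5 thick, tops 10 mm up. One long bay at x +37.5 mm holds a fixed strip-shaped white LED board (130 mm along y, 30 mm along x, top 7.5 mm up with LEDs). Two free compartments 70 x 70 mm inside, centres (-37.5, +37.5) and (-37.5, -37.5) mm.
- capacitor_large: The larger of two can capacitors: upright cylinder with black sleeve and aluminium top, 36 mm in diameter, 55 mm high, about 70 g. Loose, upright; origin centre of underside, z up.
- capacitor_small: The smaller can capacitor: the same look, 22 mm in diameter, 42 mm high, about 25 g. Loose, upright; origin centre of underside, z up.
- heatsink: Bare aluminium heat sink with upright fins, a block 40 mm along its x, 24 mm along its y (grip across y, anywhere on the height), 42 mm high, about 60 g. Loose, upright; origin centre of underside, z up.
- choke: Ring choke: copper-wound ring standing on edge on a black foot, the ring's plane along its x. Ring 39 mm in diameter, 16 mm thick along y, with flat sides, centre 24.5 mm up; foot 38 mm (x) x 24 mm (y) x 4 mm. 44 mm high in all; about 60 g; grip the ring across y, above the foot. Loose, upright; origin centre of underside, z up.
- transformer: Small transformer: dark steel core 40 mm (x) x 20 mm (y) from 4 to 40 mm up, with a yellow winding 24 mm (x) x 32 mm (y) from 7 to 37 mm up bulging out of it in the middle, on a black foot 40 x 32 x 4 mm. 40 mm high, about 140 g; grip across y on the winding (32 mm) or across x on the core (40 mm). Loose, upright; origin centre of underside, z up.
- relay: Plain white relay, a box 27 x 27 mm (foot 28 x 28 mm), 42 mm high, not part of either kit. Loose, upright; origin centre of underside, z up.
Not all that is in view belongs to the job. What is shaped like the transformer but blue or green is not meant.

How it is judged:
By the outcome, as a careful person would: the job done as asked, in the order asked, and still so for the second after the job is handed in, with the robot touching nothing.
It also fails if it takes over 115 s, if anything falls off the work surface, if the arm or the gripper's body presses on something with over 40 N, if the wrist force passes 120 N, or if a joint passes its speed limit or range.

## Robot

A 6-joint arm with a two-finger parallel gripper is mounted at the origin on the work surface. World frame = base frame: x ahead of the robot, y to its left, z up, the work surface at z = 0. Lengths are in m, angles in rad, forces in N, time in s.
With the tool pointing down it reaches from about 0.35 to 0.725 m from the base axis. Payload 6 kg.
Tool frame: the origin (TCP) lies at the very end of the fingers, on their centre line; the grasp point (between the pads) lies 19 mm behind it; z points along the fingers, y is the line along which they close (so a half turn about z gives the same grasp; the last joint's range is limited). The gripper opens to 85 mm and grips with 20 to 120 N. Pads are 22 mm wide; open, the fingers measure 114 mm over their backs; the gripper's body (76 mm by 85 mm) begins 54 mm behind the grasp point. The pads swing forward as they close: fully open they stand 13 mm farther back than shut.
Start: joints at [1.547, 0.04, 0.085, 0, -1.615, -0.334], TCP at [0.21, 0.562, 0.231] pointing down, gripper open.
Joint ranges: [-2.56, 2.56], [-1.29, 2.01], [-1.08, 1.49], [-3.29, 1.98], [-2.81, -0.18], [-2.99, 2.99]. Speed limits (rad/s): [2.57, 2.57, 3.01, 3.14, 3.14, 3.14].

## Interface

Orientations are given as a unit quaternion [w, x, y, z].
In Python, from bench import manip gives the robot as it stands. The module is installed in compiled form; this text tells all that it offers.
- The arm moves only by the tool jog_arm, never from a script. Its arguments are lists of equal length, an entry for each row: "translation": the shift along the tool's x, y, z in cm, a list of three; "spin": the turn about the tool's z in degrees. In form: {"translation": [[tx, ty, tz], ...], "spin": [spin, ...]}. A call has 1 to 12 rows; each row is the pose to reach, as a shift and turn from the pose commanded when the call began, along the tool's axes at that moment; what a row does not reach only later rows make up. A row lasts 1/12 s, in which the tool goes at most 41.7 mm and 7.16 degrees, less where a joint would pass 70% of its speed; a pose out of reach is approached as far as the arm can. A call with a gripper value outside its range is refused whole. "gripper" is the finger opening in cm, from 0 to 8.54, set as the call begins (left out, the last holds). The fingers move at their own pace and stop on an object; "newtons" is the grip in N (left out, the last holds). Time passes only in rows, so rows that repeat a pose let the fingers close. It gives the time, the measured TCP pose, the force, the opening and the grip force at its end, in the units of the state.
- manip.observe(): the state, without advancing time (a new reading comes with each control period).
- manip.get_image(name): name is "side" or "top"; returns the picture (400x640x3 uint8, red, green, blue); there is no depth.
- manip.camera_params(name): a dict with "fx", "fy", "cx", "cy" (pixels), "k1" (the pictures are not rectified: a ray, as slopes to the right and down, at radius r is drawn at 1 + k1 r^2 times it, then the intrinsics apply), "world_to_cam" (4x4, takes a point from world to camera coordinates). Camera axes: x right, y up, looking along -z (the intrinsics and any distortion apply to the point x, -y, -z); pixel columns grow to the right and rows downward; lengths in m; the calibration is good to about 2 mm. A picture is of the moment at which its call begins. camera_params takes no time and is no camera call.
- manip.finish_job(): hands the job in; it is judged then, once.
The state is a dict: "t": time; "joints": joint angles; "joint_velocities": joint speeds; "joint_torque": joint torques, N m; "ee_pos": TCP position; "eef_rot": TCP orientation; "ft_force": force on the tool from outside, world axes, zero at the start; "torque": the same for the moment, N m; "grip_width": finger opening in m; "gripper_force": force on a finger pad.
Only numpy, scipy, OpenCV 4.12 (cv2) and the standard library are available. Lean on these libraries where they do the work, as an engineer would, in place of code of your own. Each camera call takes 0.05 s, during which the arm holds its last target. There are 200 camera calls.

## Working session

There is one attempt and no reset: what is moved stays moved. The work goes in short steps, Python scripts to look and compute and a tool call to move; the robot and the scene stay as the last step left them, time stands still between calls to the robot, and variables do not carry over. Pictures are saved under pics/ and viewed, at most 14 in all, crops included, and the job is handed in when it is done.

Besides the shell and the picture viewer there is one more tool, called after "Call:" as name(argument=value, ...) on one line, values as JSON. jog_arm: Moves the arm, as the interface text tells. Its arguments: {"type":"object","properties":{"translation":{"type":"array","items":{"type":"array","items":{"type":"number"}}},"spin":{"type":"array","items":{"type":"number"}},"gripper":{"type":"number"},"newtons":{"type":"number"}},"required":["translation","spin"]}

```bash
mkdir -p pics; python3 - <<'E'
from bench import manip
import cv2
for n in("top","side"):
    im=manip.get_image(n); cv2.imwrite(f"pics/{n}0.png",im[:,:,::-1])
    p=manip.camera_params(n); print(n,p)
s=manip.observe(); print(s)
E
```

```text
top {'fx': 490.9555826460891, 'fy': 490.9555826460891, 'cx': 322.0922114589473, 'cy': 190.75377891874334, 'k1': -0.08581252126673264, 'world_to_cam': array([[ 0.11258773, -0.99363137,  0.00455077, -0.0529606 ],
       [ 0.9669508 ,  0.11061666,  0.22971745, -0.51850742],
       [-0.22875785, -0.021463  ,  0.97324672, -0.85975612],
       [ 0.        ,  0.        ,  0.        ,  1.        ]])}
side {'fx': 389.78408728821887, 'fy': 389.78408728821887, 'cx': 322.98682023612713, 'cy': 196.33132093348976, 'k1': 0.006362442055022322, 'world_to_cam': array([[ 0.85604251, -0.51689119,  0.00383743, -0.46381123],
       [ 0.29313686,  0.49156263,  0.82002254, -0.18782625],
       [-0.42574876, -0.70084926,  0.57231836, -0.69425497],
       [ 0.        ,  0.        ,  0.        ,  1.        ]])}
{'t': 0.1, 'joints': array([ 1.54667540e+00,  4.07661922e-02,  8.39183208e-02, -4.00275599e-04,
       -1.61548891e+00, -3.33672970e-01]), 'joint_velocities': array([-0.00022709, -0.00117088,  0.00210501,  0.0025603 , -0.00010834,
        0.00211406]), 'joint_torque': array([-5.72611330e-03, -3.69345295e+01,  3.48281765e+01,  6.95158616e+00,
       -4.55702509e-03, -2.61446715e-06]), 'ee_pos': array([0.20997107, 0.56175295, 0.23037631]), 'eef_rot': array([ 7.91843509e-04,  9.84041825e-01, -1.77935529e-01, -7.88173064e-05]), 'ft_force': array([ 0.21427639, -0.34514249,  0.26930255]), 'torque': array([ 0.01721046,  0.02676096, -0.00034797]), 'gripper_force': 0.0, 'grip_width': 0.08543380064725932}
```

View pics/top0.png

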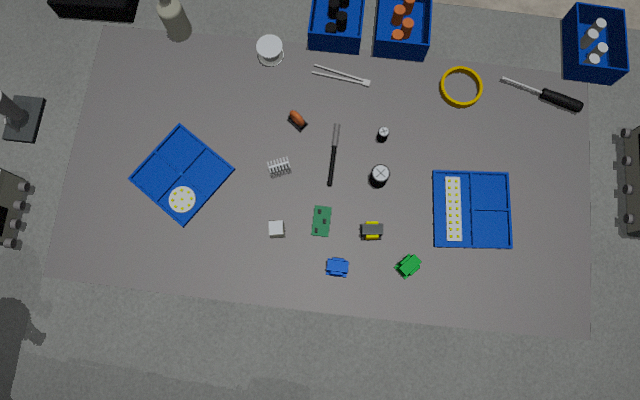

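View pics/side0.png

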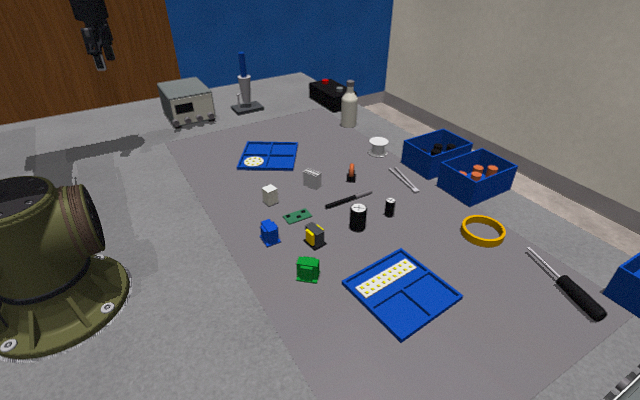

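The top view shows the round tray at (182,175) and the strip tray at (472,210). The heat sink is at (279,166), the choke at (297,119), the small capacitor at (383,134), the large one at (380,175), the transformer at (371,230) and the relay at (276,228). The side view shows the same parts, all upright.

```bash
cat > h.py <<'E'
from bench import manip
import cv2, numpy as np
def ray(n,uv):
    p=manip.camera_params(n); T=p["world_to_cam"]; R=T[:3,:3]
    K=np.array([[p["fx"],0,p["cx"]],[0,p["fy"],p["cy"]],[0,0,1]])
    q=cv2.undistortPoints(np.array(uv,float).reshape(-1,1,2),K,np.array([p["k1"],0,0,0,0.]))[:,0]
    d=np.c_[q[:,0],-q[:,1],-np.ones(len(q))]@R
    return -R.T@T[:3,3],d
def plane(n,uv,z):
    c,d=ray(n,uv); s=(z-c[2])/d[:,2]; return c+s[:,None]*d
def proj(n,X):
    p=manip.camera_params(n); T=p["world_to_cam"]; Y=np.atleast_2d(X)@T[:3,:3].T+T[:3,3]
    x,y=-Y[:,0]/Y[:,2],Y[:,1]/Y[:,2]; k=1+p["k1"]*(x*x+y*y)
    return np.c_[p["cx"]+p["fx"]*k*x,p["cy"]+p["fy"]*k*y]
E
python3 - <<'E'
from h import *
t=cv2.imread("pics/top0.png"); s=cv2.imread("pics/side0.png")
cv2.imwrite("pics/tc.png",cv2.resize(t[100:250,256:406],None,fx=4,fy=4,interpolation=cv2.INTER_CUBIC))
cv2.imwrite("pics/sc.png",cv2.resize(s[150:260,250:410],None,fx=5,fy=5,interpolation=cv2.INTER_CUBIC))
hsv=cv2.cvtColor(t,cv2.COLOR_BGR2HSV)
m=cv2.inRange(hsv,(100,150,60),(130,255,255))
for c in cv2.findContours(cv2.morphologyEx(m,cv2.MORPH_CLOSE,np.ones((5,5))),0,2)[0]:
    if cv2.contourArea(c)>2000:
        w=plane("top",c[:,0],.010)[:,:2].astype(np.float32)
        r=cv2.minAreaRect(w); print("tray",r, np.degrees(0))
def blob(lo,hi,box,z,name):
    x0,y0,x1,y1=box; k=np.zeros_like(m); k[y0:y1,x0:x1]=cv2.inRange(hsv,lo,hi)[y0:y1,x0:x1]
    c=max(cv2.findContours(k,0,2)[0],key=cv2.contourArea)
    print(name,cv2.boundingRect(c),cv2.minAreaRect(plane("top",c[:,0],z)[:,:2].astype(np.float32)))
blob((15,150,80),(35,255,255),(350,210,395,250),.037,"winding")
blob((0,0,140),(180,60,255),(262,215,290,242),.042,"relay")
blob((0,120,60),(20,255,255),(280,100,312,140),.03,"choke")
blob((0,0,140),(180,60,255),(262,150,296,180),.042,"hs")
blob((0,0,130),(180,60,255),(365,160,395,190),.055,"capL")
blob((0,0,130),(180,60,255),(372,122,394,146),.042,"capS")
E
```

```text
tray ((0.5308834910392761, -0.2920910716056824), (0.15473458170890808, 0.15547572076320648), 4.921936988830566) 0.0
tray ((0.5367103815078735, 0.29382169246673584), (0.15609270334243774, 0.15368489921092987), 57.01885986328125) 0.0
tray ((0.9447705149650574, -0.5757043957710266), (0.11851977556943893, 0.20067715644836426), 89.80168914794922) 0.0
tray ((0.9166948199272156, -0.12761190533638), (0.15425768494606018, 0.11851926147937775), 0.30812397599220276) 0.0
winding (366, 234, 13, 5) ((0.45025044679641724, -0.09685739129781723), (0.007601036690175533, 0.0228012315928936), 6.403875350952148)
relay (268, 220, 16, 15) ((0.44568488001823425, 0.08652815222740173), (0.02656436711549759, 0.02819756418466568), 11.817025184631348)
choke (290, 111, 15, 15) ((0.6720696687698364, 0.07493535429239273), (0.037171896547079086, 0.01607775315642357), 49.88825225830078)
hs (267, 156, 24, 17) ((0.5688620209693909, 0.09724481403827667), (0.023203682154417038, 0.04245775192975998), 22.116697311401367)
capL (373, 165, 16, 16) ((0.5706977248191833, -0.10046102851629257), (0.029812214896082878, 0.028706273064017296), 5.060193061828613)
capS (379, 126, 10, 10) ((0.6613644957542419, -0.1007179543375969), (0.016992203891277313, 0.019172752276062965), 52.15311050415039)
```

View pics/tc.png

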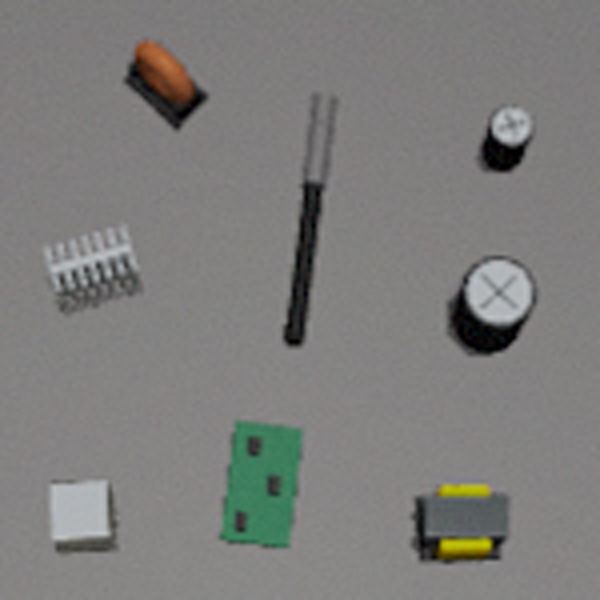

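View pics/sc.png

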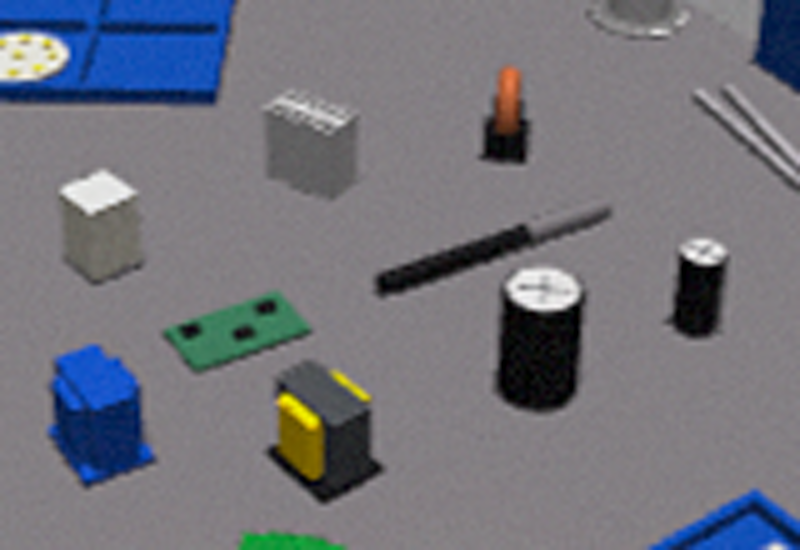

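The crops show clear corners and circles: large cap top at (499,291), small cap top at (512,124), transformer core top centred at (466,515), and choke foot corners at (125,78), (180,128) and (207,97). I'll turn these into poses and a move planner.

```bash
cat >> h.py <<'E'
def plan(x,y,z,ya,s=None):
    """shift (cm, tool axes) and spin (deg) to TCP x,y,z with closing line (tool y) at world angle ya deg"""
    s=s or manip.observe(); w,a,b,c=s["eef_rot"]
    from scipy.spatial.transform import Rotation as Ro
    R=Ro.from_quat([a,b,c,w]).as_matrix(); p=s["ee_pos"]
    t=R.T@(np.array([x,y,z])-p)*100
    cur=np.degrees(np.arctan2(R[1,0],R[0,0]))     # yaw of tool x
    r=np.hypot(x,y); j1=np.degrees(np.arctan2(y,x)+np.arcsin(.1966/r))
    tgt=ya+90; j6=(tgt+90-j1+90)%180-90; yaw=j6+j1-90   # tool y = yaw-90 (down)
    print("T",t.round(2),"spin",round(cur-yaw,1),"j6",round(j6),"tilt",R[:2,2].round(4))
E
python3 - <<'E'
from h import *
f=lambda pts,z:plane("top",np.array([[256+(a+.5)/4-.5,100+(b+.5)/4-.5] for a,b in pts]),z)
ang=lambda v:np.degrees(np.arctan2(v[1],v[0])).round(1)
print("capL",f([(499,291)],.055).round(4),"capS",f([(512,124)],.042).round(4))
k=f([(424,497),(508,493),(508,534),(426,537)],.040); print("tr",k.mean(0).round(4),ang(k[0]-k[1]),ang(k[3]-k[2]))
c=f([(125,78),(180,128),(207,97)],.003); print("choke",((c[0]+c[2])/2).round(4),"x ang",ang(c[0]-c[1]),np.linalg.norm(c[0]-c[1]),np.linalg.norm(c[2]-c[1]))
# side view checks
g=lambda pts,z:plane("side",np.array([[250+(a+.5)/5-.5,150+(b+.5)/5-.5] for a,b in pts]),z).round(4)
print("side capL",g([(544,290)],.055),"capS",g([(703,252)],.042),"tr",g([(325,390)],.040),"hs",g([(311,110)],.042),"choke",g([(510,70)],.044))
b=plane("top",[[182,200]],.0075)[0]; print("board",b)
for n,cx,cy,yaw,ps in(("round",.5367,.2938,-33,[(-1,-1),(1,1),(1,-1),(-1,1)]),("strip",.5309,-.2921,94.9,[(1,0),(-1,1),(-1,-1)])):
    for p in ps:
        q=np.radians(yaw);v=np.array(p)*.0375
        print(n,p,(cx+np.cos(q)*v[0]-np.sin(q)*v[1]).round(4),(cy+np.sin(q)*v[0]+np.cos(q)*v[1]).round(4))
s=plane("top",[[454,209]],.0075);print("strip board",s)
plan(.5707,-.1005,.15,90)
E
```

```text
capL [[ 0.5709 -0.1002  0.055 ]] capS [[ 0.6607 -0.1007  0.042 ]]
tr [ 0.4642 -0.0958  0.04  ] 99.2 98.5
choke [0.675  0.0752 0.003 ] x ang 52.8 0.039751273625123505 0.021845053164303845
side capL [[ 0.5705 -0.099   0.055 ]] capS [[ 0.6599 -0.0984  0.042 ]] tr [[ 0.4651 -0.0932  0.04  ]] hs [[0.5688 0.0996 0.042 ]] choke [[0.6758 0.0785 0.044 ]]
board [0.48320523 0.28176548 0.0075    ]
round (-1, -1) 0.4848 0.2828
round (1, 1) 0.5886 0.3048
round (1, -1) 0.5477 0.2419
round (-1, 1) 0.5257 0.3457
strip (1, 0) 0.5277 -0.2547
strip (-1, 1) 0.4967 -0.3327
strip (-1, -1) 0.5715 -0.3263
strip board [[ 0.52641351 -0.25687469  0.0075    ]]
T [56.98 49.39  8.12] spin -20.5 j6 80 tilt [-0.0004 -0.0015]
```

Call:
jog_arm(translation=[[1.5, 1.3, 0], [4, 3.5, 0], [7, 6, 0], [10, 8.7, 0.5], [13, 11.3, 1], [16, 13.9, 1.5], [19, 16.5, 2], [22, 19.1, 2.5], [25, 21.7, 3], [28, 24.3, 3.5], [31, 26.9, 4], [34, 29.5, 4.5]], spin=[0, 0, 0, 0, 0, 0, 0, 0, 0, 0, 0, 0], gripper=6.5, newtons=40)

```text
t: 1.1
ee_pos: [0.4255, 0.1648, 0.186]
eef_rot: [-0.0, 0.984, -0.178, 0.0]
ft_force: [0.5, 1.0, 0.8]
grip_width: 0.0651
gripper_force: 0.0
```

```bash
python3 -c "
from h import *
plan(.5707,-.0997,.10,69.5); print(manip.observe()['joints'],manip.observe()['ee_pos'])"
```

```text
T [22.85 19.7   8.59] spin 0.0 j6 60 tilt [0.0001 0.0004]
[ 8.14444419e-01 -3.56697646e-01 -3.49033371e-01 -1.79622416e-04
 -1.57808953e+00  3.99091916e-01] [0.42553641 0.16476519 0.18601909]
```

Call:
jog_arm(translation=[[3, 2.6, 1], [6, 5.2, 2], [9, 7.8, 3], [12, 10.3, 4], [15, 12.9, 5], [18, 15.5, 6], [20.5, 17.7, 7], [22, 19, 8], [22.8, 19.7, 8.6], [22.8, 19.7, 8.6], [22.8, 19.7, 8.6]], spin=[0, 0, 0, 0, 0, 0, 0, 0, 0, 0, 0])

```text
t: 2.02
ee_pos: [0.5694, -0.0978, 0.0997]
eef_rot: [0.0, 0.984, -0.178, -0.001]
ft_force: [0.4, 0.9, 0.3]
grip_width: 0.0652
gripper_force: 0.0
```

```bash
python3 -c "
from h import *
plan(.5707,-.0997,.022,69.5)"
```

```text
T [0.2  0.13 7.77] spin -0.0 j6 60 tilt [-0.0016 -0.0002]
```

Call:
jog_arm(translation=[[0.1, 0.1, 1.5], [0.1, 0.1, 3.5], [0.1, 0.1, 5.5], [0.1, 0.1, 7], [0.1, 0.1, 7.8], [0.1, 0.1, 7.8], [0.1, 0.1, 7.8], [0.1, 0.1, 7.8]], spin=[0, 0, 0, 0, 0, 0, 0, 0])

```text
t: 2.68
ee_pos: [0.5714, -0.0986, 0.0242]
eef_rot: [-0.0, 0.984, -0.177, 0.001]
ft_force: [0.7, 0.2, 0.7]
grip_width: 0.065
gripper_force: 0.0
```

Call:
jog_arm(translation=[[0, 0, 0], [0, 0, 0], [0, 0, 0], [0, 0, 0], [0, 0, 0], [0, 0, 0], [0, 0, 0], [0, 0, 0]], spin=[0, 0, 0, 0, 0, 0, 0, 0], gripper=2.5)

```text
t: 3.35
ee_pos: [0.5711, -0.0991, 0.0235]
eef_rot: [-0.0, 0.984, -0.178, 0.001]
ft_force: [-0.5, 1.6, 5.7]
grip_width: 0.0351
gripper_force: 40.0
```

Call:
jog_arm(translation=[[0, 0, -0.5], [0, 0, -2], [0, 0, -4], [0, 0, -6], [0, 0, -7], [0, 0, -7], [0, 0, -7]], spin=[0, 0, 0, 0, 0, 0, 0])

```text
t: 3.93
ee_pos: [0.5702, -0.0989, 0.0918]
eef_rot: [-0.0, 0.984, -0.178, -0.0]
ft_force: [0.9, -0.2, -1.5]
grip_width: 0.035
gripper_force: 39.9
```

```bash
python3 -c "
from h import *
plan(.5886,.3055,.092,69.5)"
```

```text
T [-12.45 -38.52  -0.  ] spin -0.0 j6 25 tilt [-0.0003  0.0006]
```

Call:
jog_arm(translation=[[-0.4, -1.3, 0], [-1.2, -3.8, 0], [-2.3, -7.1, 0], [-3.4, -10.5, 0], [-4.5, -14, 0], [-5.6, -17.5, 0], [-6.7, -21, 0], [-7.8, -24.5, 0], [-9, -28, 0], [-10.1, -31.5, 0], [-11.2, -34.7, 0], [-12, -37.1, 0]], spin=[0, 0, 0, 0, 0, 0, 0, 0, 0, 0, 0, 0])

```text
t: 4.93
ee_pos: [0.5864, 0.2933, 0.0898]
eef_rot: [0.001, 0.984, -0.177, -0.001]
ft_force: [0.1, -0.4, -0.6]
grip_width: 0.0347
gripper_force: 40.0
```

Call:
jog_arm(translation=[[-0.4, -1.1, 0], [-0.5, -1.4, 1], [-0.5, -1.4, 2.5], [-0.5, -1.4, 3.5], [-0.5, -1.4, 4.5], [-0.5, -1.4, 5], [-0.5, -1.4, 5], [-0.5, -1.4, 5]], spin=[0, 0, 0, 0, 0, 0, 0, 0])

```text
t: 5.6
ee_pos: [0.5883, 0.3047, 0.0423]
eef_rot: [0.0, 0.984, -0.178, 0.0]
ft_force: [0.7, -0.3, -0.3]
grip_width: 0.0347
gripper_force: 40.0
```

```bash
python3 - <<'E'
from h import *
plan(.5886,.3055,.0267,69.5)
im=manip.get_image("top");a=cv2.resize(im[90:260,100:290],None,fx=3,fy=3,interpolation=2)
b=cv2.resize(manip.get_image("side")[80:230,190:360],None,fx=3,fy=3,interpolation=2)[:450]
b=cv2.copyMakeBorder(b,0,60,0,0,0)
cv2.imwrite("pics/p1.png",cv2.resize(np.hstack([a,b])[:,:,::-1],None,fx=.73,fy=.73,interpolation=3))
E
```

```text
T [-0.   -0.08  1.56] spin -0.0 j6 25 tilt [-0.     -0.0005]
```

View pics/p1.png

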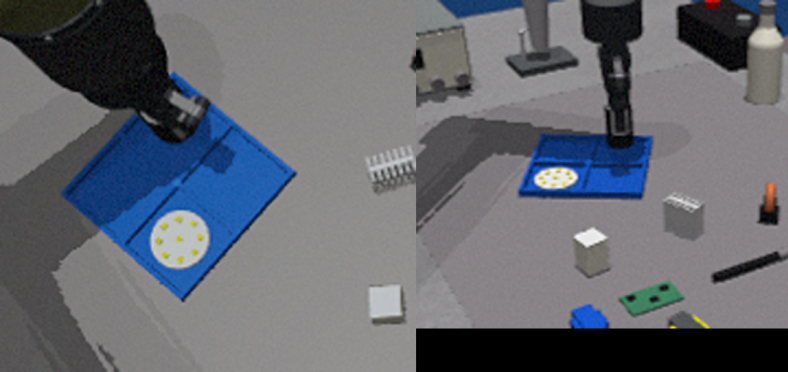

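The capacitor hangs over the far compartment, across from the board at (180,239) in the crop. Next I lower it until it touches.

Call:
jog_arm(translation=[[0, -0.1, 0.5], [0, -0.1, 1], [0, -0.1, 1.3], [0, -0.1, 1.5], [0, -0.1, 1.5], [0, -0.1, 1.5], [0, -0.1, 1.5]], spin=[0, 0, 0, 0, 0, 0, 0])

```text
t: 6.28
ee_pos: [0.5885, 0.3063, 0.0273]
eef_rot: [0.0, 0.984, -0.178, 0.0]
ft_force: [-0.3, -0.0, -0.5]
grip_width: 0.0348
gripper_force: 40.0
```

Call:
jog_arm(translation=[[0, 0, 0.05], [0, 0, 0.1], [0, 0, 0.1], [0, 0, 0.1]], spin=[0, 0, 0, 0])

```text
t: 6.62
ee_pos: [0.5886, 0.3063, 0.0265]
eef_rot: [-0.0, 0.984, -0.178, 0.0]
ft_force: [-0.4, 0.7, 0.8]
grip_width: 0.0348
gripper_force: 40.1
```

Call:
jog_arm(translation=[[0, 0, 0.05], [0, 0, 0.05], [0, 0, 0.05]], spin=[0, 0, 0])

```text
t: 6.87
ee_pos: [0.5887, 0.3063, 0.0265]
eef_rot: [-0.0, 0.984, -0.178, 0.0]
ft_force: [-1.9, -0.3, 4.6]
grip_width: 0.0351
gripper_force: 40.3
```

Contact. I release, go straight up and plan for the heat sink.

Call:
jog_arm(translation=[[0, 0, 0], [0, 0, 0], [0, 0, 0], [0, 0, 0], [0, 0, 0]], spin=[0, 0, 0, 0, 0], gripper=5.5)

```text
t: 7.28
ee_pos: [0.5884, 0.3062, 0.0254]
eef_rot: [0.0, 0.984, -0.178, -0.0]
ft_force: [-0.5, 0.1, 0.6]
grip_width: 0.0551
gripper_force: 0.0
```

Call:
jog_arm(translation=[[0, 0, -0.5], [0, 0, -2], [0, 0, -4], [0, 0, -6], [0, 0, -8], [0, 0, -9], [0, 0, -9]], spin=[0, 0, 0, 0, 0, 0, 0])

```text
t: 7.87
ee_pos: [0.5898, 0.307, 0.1194]
eef_rot: [-0.002, 0.984, -0.178, 0.002]
ft_force: [0.5, -0.1, 1.0]
grip_width: 0.0551
gripper_force: 0.0
```

```bash
python3 -c "
from h import *
plan(.5688,.0984,.075,22)"
```

```text
T [ 5.32 20.3   4.37] spin 47.5 j6 -8 tilt [0.0045 0.003 ]
```

Call:
jog_arm(translation=[[0.5, 2, 0], [1.2, 4.5, 0.5], [2, 7.5, 1], [2.8, 10.5, 1.5], [3.6, 13.5, 2.2], [4.3, 16.5, 3], [4.9, 18.7, 3.7], [5.2, 19.9, 4], [5.3, 20.3, 4.3], [5.3, 20.3, 4.3], [5.3, 20.3, 4.3]], spin=[4, 10, 16, 22, 28, 34, 40, 45, 47.5, 47.5, 47.5])

```text
t: 8.78
ee_pos: [0.5665, 0.0972, 0.0717]
eef_rot: [0.001, 0.829, -0.559, -0.0]
ft_force: [0.6, 0.2, 0.0]
grip_width: 0.0549
gripper_force: 0.0
```

```bash
python3 -c "
from h import *
plan(.5688,.0984,.014,22)"
```

```text
T [-0.02 -0.26  5.77] spin 0.1 j6 -8 tilt [-0.0016 -0.0006]
```

Call:
jog_arm(translation=[[0, -0.2, 1], [0, -0.2, 2.5], [0, -0.2, 4], [0, -0.2, 5], [0, -0.2, 5.7], [0, -0.2, 5.7], [0, -0.2, 5.7], [0, -0.2, 5.7]], spin=[0, 0, 0, 0, 0, 0, 0, 0])

```text
t: 9.45
ee_pos: [0.5695, 0.0986, 0.0167]
eef_rot: [-0.0, 0.829, -0.559, 0.0]
ft_force: [-1.1, 0.0, 0.2]
grip_width: 0.0549
gripper_force: 0.0
```

Call:
jog_arm(translation=[[0, 0, 0], [0, 0, 0], [0, 0, 0], [0, 0, 0], [0, 0, 0], [0, 0, 0], [0, 0, 0], [0, 0, 0]], spin=[0, 0, 0, 0, 0, 0, 0, 0], gripper=1.5)

```text
t: 10.12
ee_pos: [0.5694, 0.0985, 0.0167]
eef_rot: [-0.0, 0.829, -0.559, 0.0]
ft_force: [-0.7, 0.8, 5.9]
grip_width: 0.0232
gripper_force: 40.2
```

```bash
python3 -c "
from h import *
plan(.5477,.2429,.090,-33);plan(.5477,.2429,.090,57);plan(.5257,.3467,.090,-33);plan(.5257,.3467,.090,57)"
```

```text
T [-14.2   -3.41  -7.33] spin 55.0 j6 -76 tilt [0.0013 0.0002]
T [-14.2   -3.41  -7.33] spin -35.0 j6 14 tilt [0.0013 0.0002]
T [-24.65  -5.26  -7.34] spin 55.0 j6 -85 tilt [0.0013 0.0002]
T [-24.65  -5.26  -7.34] spin -35.0 j6 5 tilt [0.0013 0.0002]
```

Call:
jog_arm(translation=[[0, 0, -0.5], [0, 0, -2], [0, 0, -4], [-1.5, -0.3, -6], [-4, -0.9, -7.5], [-7, -1.5, -8.3], [-10, -2.1, -8.3], [-13.5, -2.9, -8.3], [-17, -3.6, -8.3], [-20, -4.3, -8.3], [-22.5, -4.8, -8.3], [-24, -5.1, -8.3]], spin=[0, 0, 0, -3, -7, -12, -17, -22, -27, -31, -34, -35])

```text
t: 11.12
ee_pos: [0.525, 0.3421, 0.0977]
eef_rot: [0.001, 0.959, -0.282, -0.001]
ft_force: [0.3, -0.9, -0.8]
grip_width: 0.0235
gripper_force: 39.4
```

```bash
python3 -c "
from h import *
plan(.5257,.3467,.025,57)"
```

```text
T [-0.19 -0.44  7.27] spin 0.2 j6 5 tilt [-0.0016 -0.0009]
```

Call:
jog_arm(translation=[[-0.2, -0.4, 0.5], [-0.2, -0.4, 2], [-0.2, -0.4, 4], [-0.2, -0.4, 5.5], [-0.2, -0.4, 6.2], [-0.2, -0.4, 6.2], [-0.2, -0.4, 6.2]], spin=[0, 0, 0, 0, 0, 0, 0])

```text
t: 11.7
ee_pos: [0.5271, 0.3437, 0.0369]
eef_rot: [0.0, 0.959, -0.284, 0.0]
ft_force: [0.4, 0.3, -0.2]
grip_width: 0.0232
gripper_force: 39.5
```

```bash
python3 -c "
from h import *
plan(.5257,.3467,.0197,57)"
```

```text
T [-0.28 -0.17  1.72] spin -0.1 j6 5 tilt [-0.     -0.0009]
```

Call:
jog_arm(translation=[[-0.2, -0.2, 0.5], [-0.2, -0.2, 1], [-0.2, -0.2, 1.4], [-0.2, -0.2, 1.6], [-0.2, -0.2, 1.7], [-0.2, -0.2, 1.7], [-0.2, -0.2, 1.7]], spin=[0, 0, 0, 0, 0, 0, 0])

```text
t: 12.28
ee_pos: [0.5263, 0.3472, 0.0199]
eef_rot: [-0.0, 0.959, -0.284, 0.0]
ft_force: [0.3, -0.4, -0.7]
grip_width: 0.0233
gripper_force: 39.6
```

Call:
jog_arm(translation=[[0, 0, 0.05], [0, 0, 0.05], [0, 0, 0.1], [0, 0, 0.1]], spin=[0, 0, 0, 0])

```text
t: 12.62
ee_pos: [0.5264, 0.3473, 0.0197]
eef_rot: [-0.0, 0.959, -0.284, 0.0]
ft_force: [-1.6, -0.8, 5.1]
grip_width: 0.0232
gripper_force: 40.2
```

Call:
jog_arm(translation=[[0, 0, 0], [0, 0, 0], [0, 0, 0], [0, 0, 0], [0, 0, 0]], spin=[0, 0, 0, 0, 0], gripper=4.5)

```text
t: 13.03
ee_pos: [0.5262, 0.3471, 0.0185]
eef_rot: [0.0, 0.959, -0.284, -0.0]
ft_force: [0.3, -0.0, -0.7]
grip_width: 0.045
gripper_force: 0.0
```

Call:
jog_arm(translation=[[0, 0, -0.5], [0, 0, -2], [0, 0, -4], [0, 0, -6], [0, 0, -8], [0, 0, -9], [0, 0, -9]], spin=[0, 0, 0, 0, 0, 0, 0])

```text
t: 13.62
ee_pos: [0.5274, 0.3481, 0.1123]
eef_rot: [-0.002, 0.959, -0.284, 0.001]
ft_force: [0.2, 0.2, 1.0]
grip_width: 0.0451
gripper_force: 0.0
```

```bash
python3 -c "
from h import *
plan(.6754,.0765,.09,141.5)"
```

```text
T [27.2  14.73  2.19] spin 95.5 j6 -62 tilt [0.004  0.0034]
```

Call:
jog_arm(translation=[[0.7, 0.4, 0], [2.2, 1.2, 0], [4.4, 2.4, 0], [6.8, 3.7, 0], [9.3, 5, 0], [11.8, 6.4, 0.5], [14.3, 7.8, 0.7], [16.8, 9.1, 1], [19.3, 10.4, 1.2], [21.8, 11.8, 1.5], [24, 13, 1.8], [25.5, 13.8, 2]], spin=[4, 10, 17, 24, 31, 38, 45, 52, 59, 66, 73, 80])

```text
t: 14.62
ee_pos: [0.6648, 0.0902, 0.0864]
eef_rot: [-0.001, -0.549, 0.836, 0.0]
ft_force: [-0.2, 0.4, 0.2]
grip_width: 0.0453
gripper_force: 0.0
```

Call:
jog_arm(translation=[[0, 0, 0], [0, 0, 0], [0, 0, 0], [0, 0, 0], [0, 0, 0]], spin=[6, 12, 15.5, 15.5, 15.5])

```text
t: 15.03
ee_pos: [0.6644, 0.0924, 0.0874]
eef_rot: [-0.001, -0.435, 0.9, 0.0]
ft_force: [0.7, -0.7, 0.0]
grip_width: 0.0452
gripper_force: 0.0
```

```bash
python3 - <<'E'
from h import *
plan(.6754,.0765,.015,141.5)
a=cv2.resize(manip.get_image("top")[85:205,120:320],None,fx=3,fy=3,interpolation=2)
b=cv2.resize(manip.get_image("side")[120:230,230:390],None,fx=3,fy=3,interpolation=2)
b=cv2.copyMakeBorder(b,0,30,0,0,0)
cv2.imwrite("pics/p2.png",cv2.resize(np.hstack([a,b])[:,:,::-1],None,fx=.73,fy=.73,interpolation=3))
E
```

```text
T [ 0.55 -1.86  7.24] spin 0.1 j6 -62 tilt [-0.0018 -0.0005]
```

View pics/p2.png

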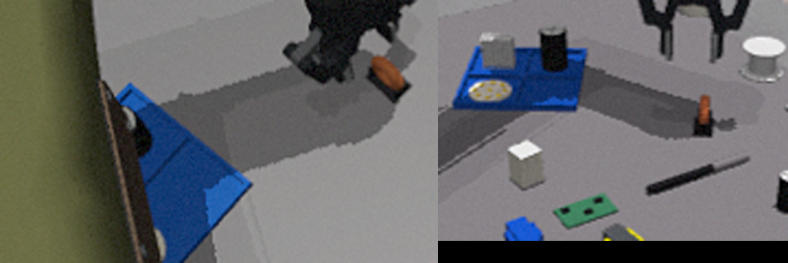

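Both parts stand upright in their compartments: heat sink at (497,50) and capacitor at (553,48) in the crop. Now the choke.

Call:
jog_arm(translation=[[0.2, -0.6, 0], [0.4, -1.3, 0], [0.5, -1.7, 0], [0.5, -1.8, 0.5], [0.5, -1.8, 1.5], [0.5, -1.8, 2], [0.5, -1.8, 2], [0.5, -1.8, 2]], spin=[0, 0, 0, 0, 0, 0, 0, 0])

```text
t: 15.8
ee_pos: [0.6754, 0.0774, 0.0678]
eef_rot: [-0.001, -0.435, 0.901, 0.0]
ft_force: [0.1, -0.3, 0.0]
grip_width: 0.045
gripper_force: 0.0
```

```bash
python3 - <<'E'
from h import *
plan(.6754,.0765,.015,141.5)
b=cv2.resize(manip.get_image("side")[140:200,310:400],None,fx=6,fy=6,interpolation=2)
cv2.imwrite("pics/p3.png",b[:,:,::-1])
E
```

```text
T [ 0.06 -0.06  5.28] spin 0.0 j6 -62 tilt [-0.0016 -0.0007]
```

View pics/p3.png

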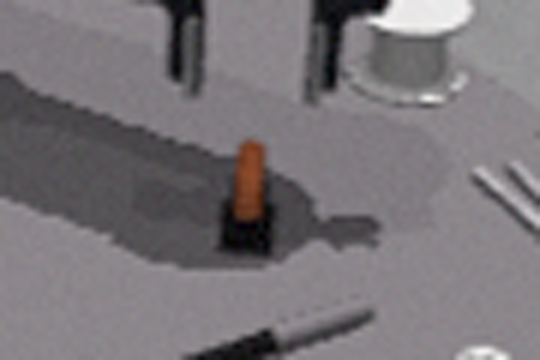

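The fingers straddle the ring evenly, at columns 190 and 310 about the ring at 250.

Call:
jog_arm(translation=[[0, -0.1, 1], [0, -0.1, 2.5], [0, -0.1, 4], [0, -0.1, 4.8], [0, -0.1, 5.2], [0, -0.1, 5.2], [0, -0.1, 5.2]], spin=[0, 0, 0, 0, 0, 0, 0])

```text
t: 16.43
ee_pos: [0.677, 0.0768, 0.0174]
eef_rot: [0.0, -0.435, 0.901, -0.0]
ft_force: [0.1, 0.9, 1.1]
grip_width: 0.0453
gripper_force: 0.0
```

Call:
jog_arm(translation=[[0, 0, 0], [0, 0, 0], [0, 0, 0], [0, 0, 0], [0, 0, 0], [0, 0, 0], [0, 0, 0], [0, 0, 0]], spin=[0, 0, 0, 0, 0, 0, 0, 0], gripper=0.8)

```text
t: 17.1
ee_pos: [0.6773, 0.0769, 0.018]
eef_rot: [0.001, -0.435, 0.901, -0.0]
ft_force: [-0.7, 0.5, 5.6]
grip_width: 0.0153
gripper_force: 41.1
```

```bash
python3 -c "
from h import *
plan(.5477,.2429,.090,-33)"
```

```text
T [-4.94 20.47 -7.22] spin -5.5 j6 -76 tilt [0.0018 0.0001]
```

Call:
jog_arm(translation=[[0, 0, -0.5], [0, 0, -2], [0, 0, -4], [-0.4, 1.5, -6], [-1, 4, -7.2], [-1.7, 7, -7.2], [-2.4, 10, -7.2], [-3.1, 13, -7.2], [-3.8, 16, -7.2], [-4.4, 18.2, -7.2], [-4.8, 19.9, -7.2], [-4.9, 20.5, -7.2]], spin=[0, 0, 0, 0, -1, -2, -3, -4, -5, -5.5, -5.5, -5.5])

```text
t: 18.1
ee_pos: [0.5449, 0.2444, 0.0883]
eef_rot: [-0.001, -0.478, 0.878, 0.0]
ft_force: [1.1, -0.3, -0.8]
grip_width: 0.0153
gripper_force: 40.3
```

Call:
jog_arm(translation=[[0, 0, 0], [0, 0, 0], [0, 0, 1], [0, 0, 2.5], [0, 0, 4], [0, 0, 5.2], [0, 0, 5.2], [0, 0, 5.2]], spin=[0, 0, 0, 0, 0, 0, 0, 0])

```text
t: 18.77
ee_pos: [0.5466, 0.2417, 0.0357]
eef_rot: [-0.001, -0.477, 0.879, -0.0]
ft_force: [0.4, 0.1, 0.1]
grip_width: 0.0153
gripper_force: 40.3
```

```bash
python3 -c "
from h import *
plan(.5477,.2429,.021,-33)"
```

```text
T [-0.16 -0.03  1.47] spin -0.1 j6 -76 tilt [-0.0015 -0.0017]
```

Call:
jog_arm(translation=[[-0.1, 0, 0.5], [-0.1, 0, 1], [-0.1, 0, 1.3], [-0.1, 0, 1.4], [-0.1, 0, 1.4], [-0.1, 0, 1.4], [-0.1, 0, 1.4]], spin=[0, 0, 0, 0, 0, 0, 0])

```text
t: 19.35
ee_pos: [0.5474, 0.2437, 0.0231]
eef_rot: [0.0, -0.477, 0.879, -0.0]
ft_force: [-0.4, 0.3, -0.1]
grip_width: 0.0154
gripper_force: 40.3
```

Call:
jog_arm(translation=[[0, 0, 0.05], [0, 0, 0.1], [0, 0, 0.1], [0, 0, 0.1]], spin=[0, 0, 0, 0])

```text
t: 19.68
ee_pos: [0.5473, 0.2436, 0.0218]
eef_rot: [-0.0, -0.477, 0.879, -0.0]
ft_force: [0.4, 0.2, -0.7]
grip_width: 0.0153
gripper_force: 40.3
```

Call:
jog_arm(translation=[[0, 0, 0.05], [0, 0, 0.1], [0, 0, 0.1], [0, 0, 0.1]], spin=[0, 0, 0, 0])

```text
t: 20.02
ee_pos: [0.5474, 0.2436, 0.021]
eef_rot: [0.0, -0.477, 0.879, -0.0]
ft_force: [-0.7, -0.5, 1.1]
grip_width: 0.0154
gripper_force: 40.5
```

Call:
jog_arm(translation=[[0, 0, 0.05], [0, 0, 0.05], [0, 0, 0.05]], spin=[0, 0, 0])

```text
t: 20.27
ee_pos: [0.5475, 0.2436, 0.021]
eef_rot: [0.0, -0.477, 0.879, -0.0]
ft_force: [-2.9, -0.7, 5.2]
grip_width: 0.0153
gripper_force: 41.0
```

Call:
jog_arm(translation=[[0, 0, 0], [0, 0, 0], [0, 0, 0], [0, 0, 0], [0, 0, 0]], spin=[0, 0, 0, 0, 0], gripper=4.0)

```text
t: 20.68
ee_pos: [0.5472, 0.2435, 0.02]
eef_rot: [-0.0, -0.477, 0.879, -0.0]
ft_force: [-0.2, 0.0, -0.2]
grip_width: 0.0398
gripper_force: 0.0
```

Call:
jog_arm(translation=[[0, 0, -0.5], [0, 0, -2], [0, 0, -4], [0, 0, -6], [0, 0, -8], [0, 0, -9], [0, 0, -9]], spin=[0, 0, 0, 0, 0, 0, 0])

```text
t: 21.27
ee_pos: [0.5486, 0.2443, 0.1137]
eef_rot: [0.003, -0.477, 0.879, 0.0]
ft_force: [-0.0, -0.7, 1.7]
grip_width: 0.0401
gripper_force: 0.0
```

```bash
python3 -c "
from h import *
plan(.6603,-.0996,.09,69);plan(.6603,-.0996,.09,95);plan(.6603,-.0996,.09,147)"
```

```text
T [ 22.77 -28.09   2.33] spin -102.0 j6 60 tilt [0.0044 0.0027]
T [ 22.77 -28.09   2.33] spin -128.0 j6 86 tilt [0.0044 0.0027]
T [ 22.77 -28.09   2.33] spin 0.0 j6 -42 tilt [0.0044 0.0027]
```

Call:
jog_arm(translation=[[0.7, -0.9, 0], [2.2, -2.7, 0], [4.3, -5.3, 0], [6.5, -8, 0], [8.7, -10.7, 0], [10.9, -13.4, 0.3], [13.1, -16.1, 0.7], [15.3, -18.8, 1], [17.5, -21.5, 1.4], [19.7, -24.2, 1.8], [21.5, -26.5, 2.1], [22.6, -27.9, 2.3]], spin=[0, 0, 0, 0, 0, 0, 0, 0, 0, 0, 0, 0], gripper=5.0)

```text
t: 22.27
ee_pos: [0.6573, -0.1014, 0.0845]
eef_rot: [-0.002, -0.476, 0.879, 0.001]
ft_force: [-0.0, 1.1, -0.2]
grip_width: 0.0502
gripper_force: 0.0
```

Call:
jog_arm(translation=[[0, 0, 0], [0, 0, 0], [0, 0, 1], [0, 0, 2], [0, 0, 2], [0, 0, 2]], spin=[0, 0, 0, 0, 0, 0])

```text
t: 22.77
ee_pos: [0.6573, -0.0971, 0.0658]
eef_rot: [-0.001, -0.478, 0.879, 0.001]
ft_force: [-0.4, 0.2, 0.7]
grip_width: 0.0499
gripper_force: 0.0
```

```bash
python3 - <<'E'
from h import *
plan(.6603,-.0996,.016,147)
b=cv2.resize(manip.get_image("side")[100:220,220:420],None,fx=4,fy=4,interpolation=2)
cv2.imwrite("pics/p4.png",b[:,:,::-1])
E
```

```text
T [ 0.04 -0.4   4.98] spin 0.1 j6 -42 tilt [-0.0025 -0.0001]
```

View pics/p4.png

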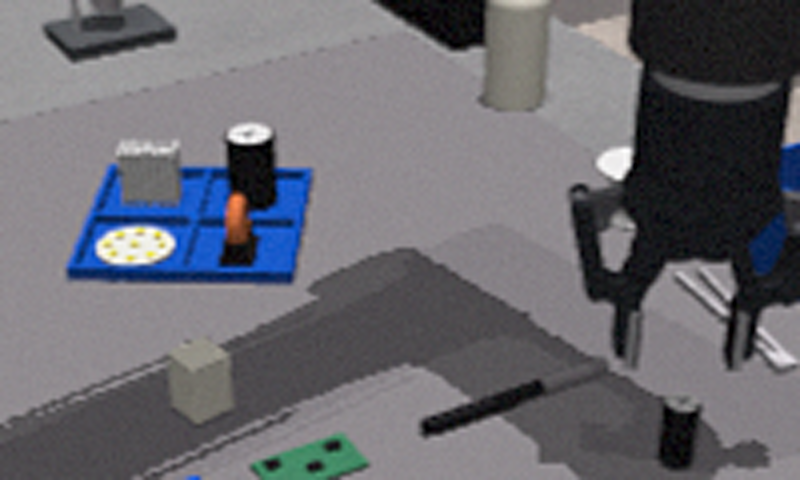

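The round tray's kit is complete and upright: heat sink (148,170), capacitor (250,165), choke (238,228), board (135,245). The fingers are above the small capacitor at (680,430).

Call:
jog_arm(translation=[[0, -0.3, 0.7], [0, -0.3, 2], [0, -0.3, 3.5], [0, -0.3, 4.5], [0, -0.3, 4.9], [0, -0.3, 4.9], [0, -0.3, 4.9]], spin=[0, 0, 0, 0, 0, 0, 0])

```text
t: 23.4
ee_pos: [0.6608, -0.0997, 0.0184]
eef_rot: [-0.0, -0.477, 0.879, -0.0]
ft_force: [-0.2, 0.7, 0.3]
grip_width: 0.0502
gripper_force: 0.0
```

Call:
jog_arm(translation=[[0, 0, 0], [0, 0, 0], [0, 0, 0], [0, 0, 0], [0, 0, 0], [0, 0, 0], [0, 0, 0], [0, 0, 0]], spin=[0, 0, 0, 0, 0, 0, 0, 0], gripper=1.3)

```text
t: 24.07
ee_pos: [0.6613, -0.0996, 0.0195]
eef_rot: [0.001, -0.477, 0.879, -0.001]
ft_force: [-1.3, 1.2, 5.1]
grip_width: 0.0203
gripper_force: 39.5
```

```bash
python3 -c "
from h import *
plan(.5715,-.3263,.090,147)"
```

```text
T [23.91 -4.82 -7.06] spin 0.0 j6 -21 tilt [ 0.0018 -0.0003]
```

Call:
jog_arm(translation=[[0, 0, -0.5], [0, 0, -2], [0, 0, -4], [1.7, -0.3, -6], [4.5, -0.9, -7], [8, -1.6, -7], [11.5, -2.3, -7], [15, -3, -7], [18.5, -3.7, -7], [21.3, -4.3, -7], [23.2, -4.7, -7], [23.9, -4.8, -7]], spin=[0, 0, 0, 0, 0, 0, 0, 0, 0, 0, 0, 0])

```text
t: 25.07
ee_pos: [0.5689, -0.3286, 0.0876]
eef_rot: [-0.001, -0.476, 0.88, 0.001]
ft_force: [0.6, 1.3, -0.1]
grip_width: 0.0206
gripper_force: 39.2
```

Call:
jog_arm(translation=[[0, 0, 0], [0, 0, 0], [0, 0, 1], [0, 0, 2.5], [0, 0, 4], [0, 0, 5.2], [0, 0, 5.2], [0, 0, 5.2]], spin=[0, 0, 0, 0, 0, 0, 0, 0])

```text
t: 25.73
ee_pos: [0.5706, -0.3253, 0.0353]
eef_rot: [-0.001, -0.478, 0.879, 0.001]
ft_force: [0.8, -1.3, 0.9]
grip_width: 0.0207
gripper_force: 39.2
```

```bash
python3 -c "
from h import *
plan(.5715,-.3263,.0225,147)"
```

```text
T [ 0.03 -0.13  1.28] spin 0.1 j6 -21 tilt [-0.002   0.0002]
```

Call:
jog_arm(translation=[[0, 0, 0.5], [0, 0, 0.8], [0, 0, 1.1], [0, 0, 1.2], [0, 0, 1.2], [0, 0, 1.2]], spin=[0, 0, 0, 0, 0, 0])

```text
t: 26.23
ee_pos: [0.5708, -0.3263, 0.0245]
eef_rot: [0.0, -0.477, 0.879, -0.0]
ft_force: [0.7, -0.2, -0.5]
grip_width: 0.0209
gripper_force: 39.2
```

Call:
jog_arm(translation=[[0, 0, 0.05], [0, 0, 0.1], [0, 0, 0.1], [0, 0, 0.1]], spin=[0, 0, 0, 0])

```text
t: 26.57
ee_pos: [0.5708, -0.3262, 0.0234]
eef_rot: [-0.0, -0.477, 0.879, -0.0]
ft_force: [-0.4, 0.5, 0.2]
grip_width: 0.0205
gripper_force: 39.2
```

Call:
jog_arm(translation=[[0, 0, 0.05], [0, 0, 0.1], [0, 0, 0.1], [0, 0, 0.1]], spin=[0, 0, 0, 0])

```text
t: 26.9
ee_pos: [0.5708, -0.3262, 0.0225]
eef_rot: [0.0, -0.477, 0.879, -0.0]
ft_force: [-1.1, 0.4, 1.4]
grip_width: 0.0206
gripper_force: 39.3
```

Call:
jog_arm(translation=[[0, 0, 0.05], [0, 0, 0.05], [0, 0, 0.05]], spin=[0, 0, 0])

```text
t: 27.15
ee_pos: [0.5709, -0.3262, 0.0224]
eef_rot: [0.0, -0.477, 0.879, -0.0]
ft_force: [-1.8, 1.1, 4.7]
grip_width: 0.0207
gripper_force: 39.5
```

Call:
jog_arm(translation=[[0, 0, 0], [0, 0, 0], [0, 0, 0], [0, 0, 0], [0, 0, 0]], spin=[0, 0, 0, 0, 0], gripper=4.0)

```text
t: 27.57
ee_pos: [0.5707, -0.3261, 0.0215]
eef_rot: [-0.0, -0.477, 0.879, 0.0]
ft_force: [0.6, 0.0, -0.4]
grip_width: 0.0402
gripper_force: 0.0
```

Call:
jog_arm(translation=[[0, 0, -0.5], [0, 0, -2], [0, 0, -4], [0, 0, -6], [0, 0, -8], [0, 0, -9], [0, 0, -9]], spin=[0, 0, 0, 0, 0, 0, 0])

```text
t: 28.15
ee_pos: [0.5721, -0.3268, 0.1155]
eef_rot: [0.002, -0.477, 0.879, -0.002]
ft_force: [0.1, 0.0, 0.1]
grip_width: 0.04
gripper_force: 0.0
```

```bash
python3 -c "
from h import *
plan(.4646,-.0945,.09,8.9);plan(.4967,-.3317,.09,4.9)"
```

```text
T [-13.62  21.68   2.44] spin -41.9 j6 -4 tilt [ 0.005  -0.0022]
T [4.52 6.07 2.51] spin -37.9 j6 19 tilt [ 0.005  -0.0022]
```

Call:
jog_arm(translation=[[-0.6, 0.9, 0], [-1.7, 2.7, 0], [-3.3, 5.3, 0], [-5.1, 8.1, 0], [-6.9, 11, 0], [-8.7, 13.9, 0.5], [-10.4, 16.6, 1], [-12, 19.1, 1.5], [-13.1, 20.9, 2], [-13.6, 21.7, 2.4], [-13.6, 21.7, 2.4], [-13.6, 21.7, 2.4]], spin=[-3, -8, -13, -18, -23, -28, -33, -37, -40, -41.9, -41.9, -41.9], gripper=6.0)

```text
t: 29.15
ee_pos: [0.4627, -0.0938, 0.0872]
eef_rot: [0.0, 0.76, -0.65, -0.0]
ft_force: [0.4, -0.7, 0.4]
grip_width: 0.0601
gripper_force: 0.0
```

Call:
jog_arm(translation=[[0, 0, 0], [0, 0, 1], [0, 0, 2], [0, 0, 2], [0, 0, 2]], spin=[0, 0, 0, 0, 0])

```text
t: 29.57
ee_pos: [0.4621, -0.0944, 0.0664]
eef_rot: [0.001, 0.76, -0.651, -0.001]
ft_force: [0.1, 1.0, 0.5]
grip_width: 0.0603
gripper_force: 0.0
```

```bash
python3 - <<'E'
from h import *
plan(.4646,-.0945,.014,8.9)
b=cv2.resize(manip.get_image("side")[170:345,250:470],None,fx=3.4,fy=3.4,interpolation=2)
cv2.imwrite("pics/p5.png",b[:,:,::-1])
E
```

```text
T [ 0.05 -0.26  5.24] spin -0.1 j6 -4 tilt [-0.0027 -0.0005]
```

View pics/p5.png

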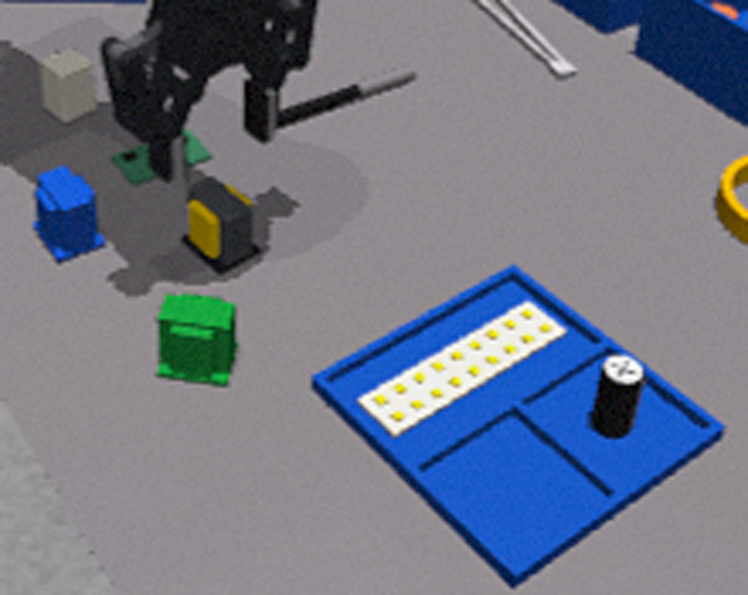

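The small capacitor stands upright in its compartment at (618,395), and the fingers line up with the yellow winding of the transformer at (222,220).

Call:
jog_arm(translation=[[0, -0.2, 0.7], [0, -0.2, 2], [0, -0.2, 3.5], [0, -0.2, 4.6], [0, -0.2, 5.1], [0, -0.2, 5.1], [0, -0.2, 5.1]], spin=[0, 0, 0, 0, 0, 0, 0])

```text
t: 30.2
ee_pos: [0.465, -0.0937, 0.0171]
eef_rot: [0.0, 0.76, -0.65, 0.0]
ft_force: [0.7, -0.5, 0.9]
grip_width: 0.0596
gripper_force: 0.0
```

Call:
jog_arm(translation=[[0, 0, 0], [0, 0, 0], [0, 0, 0], [0, 0, 0], [0, 0, 0], [0, 0, 0], [0, 0, 0], [0, 0, 0]], spin=[0, 0, 0, 0, 0, 0, 0, 0], gripper=2.2)

```text
t: 30.87
ee_pos: [0.4655, -0.0935, 0.0178]
eef_rot: [-0.001, 0.76, -0.65, 0.001]
ft_force: [0.4, 1.2, 6.0]
grip_width: 0.0312
gripper_force: 41.0
```

```bash
python3 -c "
from h import *
plan(.4967,-.3317,.09,4.9)"
```

```text
T [24.02  0.6  -7.21] spin 4.0 j6 19 tilt [ 0.0018 -0.0002]
```

Call:
jog_arm(translation=[[0, 0, -0.5], [0, 0, -2], [0, 0, -4], [1.7, 0, -6], [4.5, 0.1, -7.2], [8, 0.2, -7.2], [11.5, 0.3, -7.2], [15, 0.4, -7.2], [18.5, 0.5, -7.2], [21.3, 0.6, -7.2], [23.3, 0.6, -7.2], [24, 0.6, -7.2]], spin=[0, 0, 0, 0, 1, 2, 3, 4, 4, 4, 4, 4])

```text
t: 31.87
ee_pos: [0.4951, -0.3339, 0.0875]
eef_rot: [0.001, 0.736, -0.677, -0.001]
ft_force: [-1.5, 1.8, -0.5]
grip_width: 0.0307
gripper_force: 40.2
```

Call:
jog_arm(translation=[[0, 0, 0], [0, 0, 0], [0, 0, 1], [0, 0, 2.5], [0, 0, 4], [0, 0, 5.2], [0, 0, 5.2], [0, 0, 5.2]], spin=[0, 0, 0, 0, 0, 0, 0, 0])

```text
t: 32.53
ee_pos: [0.4957, -0.3309, 0.0362]
eef_rot: [0.0, 0.737, -0.676, -0.001]
ft_force: [-0.1, 0.0, -0.4]
grip_width: 0.0312
gripper_force: 40.2
```

```bash
python3 -c "
from h import *
plan(.4967,-.3317,.0208,4.9)"
```

```text
T [ 0.09 -0.1   1.54] spin 0.1 j6 19 tilt [-0.0015  0.0002]
```

Call:
jog_arm(translation=[[0, 0, 0.5], [0, 0, 1], [0, 0, 1.3], [0, 0, 1.5], [0, 0, 1.5], [0, 0, 1.5]], spin=[0, 0, 0, 0, 0, 0])

```text
t: 33.03
ee_pos: [0.496, -0.3317, 0.0219]
eef_rot: [0.0, 0.737, -0.676, 0.0]
ft_force: [0.2, 0.8, -1.5]
grip_width: 0.0314
gripper_force: 40.2
```

Call:
jog_arm(translation=[[0, 0, 0.05], [0, 0, 0.1], [0, 0, 0.1], [0, 0, 0.1]], spin=[0, 0, 0, 0])

```text
t: 33.37
ee_pos: [0.4961, -0.3316, 0.0209]
eef_rot: [0.0, 0.737, -0.676, 0.0]
ft_force: [-0.3, -0.3, -1.4]
grip_width: 0.0314
gripper_force: 40.2
```

Call:
jog_arm(translation=[[0, 0, 0.05], [0, 0, 0.1], [0, 0, 0.1], [0, 0, 0.1]], spin=[0, 0, 0, 0])

```text
t: 33.7
ee_pos: [0.4963, -0.3318, 0.0209]
eef_rot: [0.0, 0.737, -0.676, 0.0]
ft_force: [-2.9, 1.8, 5.3]
grip_width: 0.0309
gripper_force: 41.0
```

Call:
jog_arm(translation=[[0, 0, 0], [0, 0, 0], [0, 0, 0], [0, 0, 0], [0, 0, 0]], spin=[0, 0, 0, 0, 0], gripper=5.0)

```text
t: 34.12
ee_pos: [0.496, -0.3316, 0.0196]
eef_rot: [0.0, 0.737, -0.676, -0.0]
ft_force: [0.0, -0.1, -0.1]
grip_width: 0.0501
gripper_force: 0.0
```

Call:
jog_arm(translation=[[0, 0, -0.5], [0, 0, -2], [0, 0, -4], [0, 0, -6], [0, 0, -8], [0, 0, -10], [-2, 0, -12], [-5, 0, -13], [-8, 0, -13], [-10, 0, -13], [-10, 0, -13], [-10, 0, -13]], spin=[0, 0, 0, 0, 0, 0, 0, 0, 0, 0, 0, 0])

```text
t: 35.12
ee_pos: [0.4877, -0.2312, 0.1507]
eef_rot: [-0.0, 0.737, -0.676, 0.001]
ft_force: [0.1, -0.9, 0.4]
grip_width: 0.0502
gripper_force: 0.0
```

```bash
python3 - <<'E'
from h import *
b=cv2.resize(manip.get_image("side")[120:345,220:480],None,fx=2.6,fy=2.6,interpolation=2)
cv2.imwrite("pics/p6.png",b[:,:,::-1])
cv2.imwrite("pics/p7.png",manip.get_image("top")[:,:,::-1])
E
```

```text
(no output)
```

View pics/p6.png

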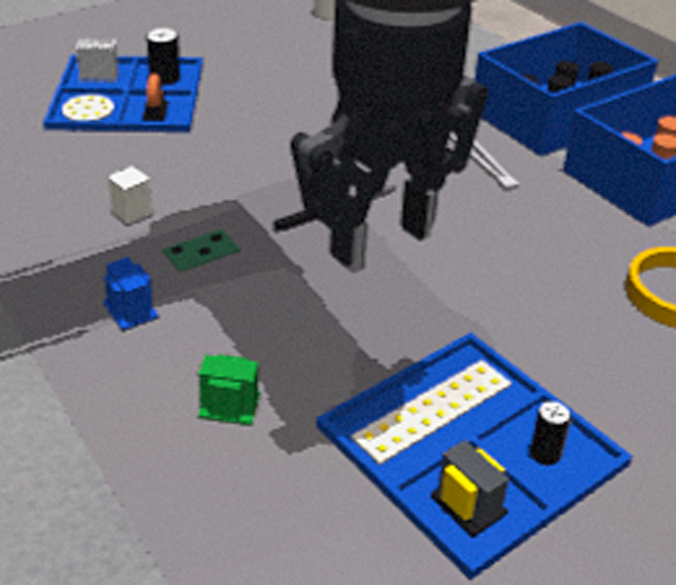

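View pics/p7.png

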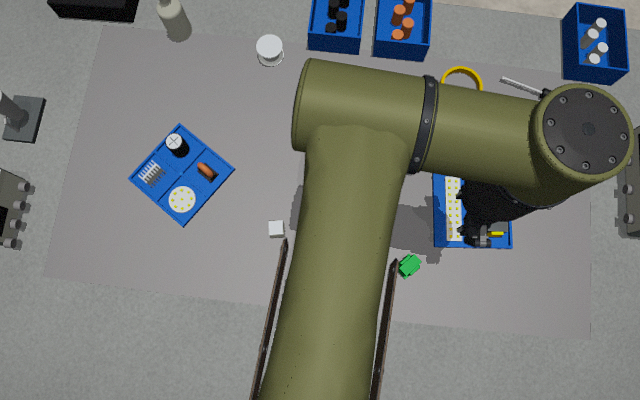

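Both kits are complete. In the side view the transformer (472,487) and small capacitor (550,432) stand in the strip tray. In the top view the large capacitor (174,142) is across from the board (182,200), with the heat sink (151,171) and choke (206,170) beside it. The relay at (276,228) has not moved.

```bash
python3 -c "
from bench import manip
print(manip.finish_job())"
```

```text
the job is handed in; nothing more can be done
None
```

Both kits are made up as asked, with every part upright and released in its compartment and the relay left where it stood; I handed the job in at about 35 s.

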